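# Lock the stop collar of a cord spool rack

### The arm

A 6-joint arm with a two-finger parallel gripper is mounted at the origin on the work surface. World frame = base frame: x ahead of the robot, y to its left, z up, the work surface at z = 0. Lengths are in m, angles in degrees, forces in N, time in s.
With the tool pointing down it reaches from about 0.35 to 0.85 m from the base axis. Payload 8.1 kg.
Tool frame: the origin (TCP) lies midway between the tips of the shut fingers; the grasp point (between the pads) lies 19 mm behind it; z points along the fingers, y is the line along which they close (so a half turn about z gives the same grasp; the last joint's range is limited). The gripper opens to 85 mm and grips with 20 to 120 N. Pads are 22 mm wide; open, the fingers measure 114 mm over their backs; the gripper's body (76 mm by 85 mm) begins 54 mm behind the grasp point. The pads swing forward as they close: fully open they stand 13 mm farther back than shut.
Start: joints at [59.851, 7.471, 85.268, -0, 87.261, -4.893], TCP at [0.256, 0.543, 0.231] pointing down, gripper open.
Joint ranges: [-169.43, 169.43], [-51.17, 129.36], [1.28, 143.12], [-76.62, 256.62], [0, 156.53], [-152.29, 152.29]. Speed limits (degrees/s): [136.94, 136.94, 159.86, 180, 180, 180].

### API

Orientations are given as [roll, pitch, yaw] about the fixed x, y, z axes, in that order (R = Rz(yaw) Ry(pitch) Rx(roll)).
In Python, from plant import ctrl gives the robot as it stands. The module is installed in compiled form; this text tells all that it offers. Calls block until the motion is done:
- ctrl.goto(position, orientation): joint-space move of the TCP to a pose.
- ctrl.line_to(position, attitude=None, v=0.15): straight line of the TCP; attitude=None keeps the orientation; v is the mean speed in m/s.
- ctrl.movej(angles): joint-space move.
- ctrl.gripper_to(opening, strength=None): finger opening in m; strength is the grip in N (None keeps the last); returns when the fingers have stopped.
- ctrl.hold(seconds).
- ctrl.ik(position, orientation): joint angles nearest the present ones, or None.
- ctrl.camera(name): name is "scene" or "top" or "wrist"; returns a dict with "pixels" (384x512x3 uint8, red, green, blue), "mtx" (3x3 intrinsics, pixels), "k1" (the pictures are not rectified: a ray, as slopes to the right and down, at radius r is drawn at 1 + k1 r^2 times it, then the intrinsics apply), "R" (3x3) and "t" (3): a world point X has camera coordinates R X + t; the wrist camera has in their place "T_tool_cam" (4x4, takes a point from camera to tool coordinates, whose origin is the TCP and whose axes are the flange's). Camera axes: x right, y down, z forward; pixel columns grow to the right and rows downward; lengths in m; the calibration is good to about 2 mm. A picture is of the moment at which its call begins: read the wrist's pose just before it. There is no depth.
A pose or a line that the arm cannot do raises ctrl.PlanningError and nothing moves.
- ctrl.job_done(): hands the job in; it is judged then, once.
Readings, each from a call of its own:
- ctrl.read_time_s(): time.
- ctrl.read_joint_positions(): joint angles.
- ctrl.read_joint_vel(): joint speeds.
- ctrl.read_joint_torque(): joint torques, N m.
- ctrl.read_eef_pos(): TCP position.
- ctrl.read_tcp_rot(): TCP orientation.
- ctrl.read_contact_force(): force on the tool from outside, world axes, zero at the start.
- ctrl.read_torque(): the same for the moment, N m.
- ctrl.read_width(): finger opening in m.
- ctrl.read_grip_force(): force on a finger pad.
Only numpy, scipy, OpenCV 4.12 (cv2) and the standard library are available. Lean on these libraries where they do the work, as an engineer would, in place of code of your own. Each camera call takes 0.05 s, during which the arm holds its last target. There are 200 camera calls.

### The job

Lock the spools on the cord rack: slide the stop collar along the spindle right up against the spools, turn it until its thumb screw faces the flat of the spindle (you can feel the foot drop onto it), and screw the knob down finger-tight on the flat, firmly but without forcing it. Leave the other things on the table where they are.

Things in the scene. Friction and masses are not known exactly. Their poses are not given: they have to be found in the camera images.
- rack: cord spool rack, fixed: beech base board 190 (x) x 310 (y) x 18 mm with a post 160 mm high at its +y end that carries a level spindle pointing to the rack's -y, its axis 92 mm above the table. Origin: centre of the board's underside; z up; y axis parallel to the spindle. Two cord spools, 60 mm across, sit on the spindle next to the post; the stop collar sits between them and the free end.
- spindle_tip (a point): centre of the spindle's free end. The spindle is a dark 25 mm round bar that does not turn, with one bright flat, 13 mm wide and 10.7 mm from the axis, along its whole length. The flat faces up, but leans about the axis: anywhere from 0.45 rad to the rack's -x to 0.7 rad to its +x. It shows on the bare end, and is felt through the collar's screw.
- spool_face (a point): where the spindle's axis passes the outer face of the last spool, the face that the collar has to stop. The spools are packed against the post and do not give along the spindle.
- collar_face (a point): centre of the stop collar's end face on the spool side, on the spindle's axis. The collar is aluminium: a sleeve 34 mm across, 17 long, then a ring 44 mm across, 26 long, that carries the thumb screw. At the start this face is 15 to 40 mm short of the spools. The collar slides along the spindle (rack's +y is towards the spools) with 3 to 7 N of drag and stops dead at the spools.
- collar_mid (a point): spindle axis at the thumb screw, 30 mm from collar_face; z axis: where the screw points. At first the screw leans 1.2 to 1.35 rad from upright to the rack's +x. Turning the collar by the knob drags with 0.5 to 2.5 N at the knob while the screw's sprung foot rides on the round, less as the foot drops on to the flat, and jumps by 1.5 to 3 N within 0.1 rad past square. Let go, it stays put.
- knob_mid (a point): centre of the thumb screw's round knob (24 mm across, 18 tall), z axis outwards, at first 55 mm from collar_mid; under it a boss 19 mm across stands 40 mm from the axis. Clockwise from outside screws it in, 6 mm a turn, easily (under 0.1 N m), until after 1.9 to 2.7 rad its shoulder stops on the boss. The torque then rises at once: 0.2 to 0.4 N m is finger-tight, over 0.6 forces it.
- ring_big_mid (a point): leave alone: wooden ring, 70 mm across, 10 thick, lying on the rack's base board near the free end; the point is its centre
- ring_small_mid (a point): leave alone: wooden ring, 44 mm across, 8 thick, lying on the rack's base board beside the spools; the point is its centre
- scissors_mid (a point): leave alone: pair of scissors with black loops, about 190 mm long, lying flat; the point is its centre
- pen_mid (a point): leave alone: blue ballpoint pen, 145 mm long, lying flat; the point is its centre
- spare_spool_mid (a point): leave alone: full cord spool standing on end, 60 mm across, 56 high; the point is its centre
- bead_jar_mid (a point): leave alone: clear lidded jar, 54 mm across, 62 high; the point is its centre
- spare_collar_mid (a point): leave alone: plain aluminium ring without screw, 44 mm across, 26 high; the point is its centre
- glue_stick_mid (a point): leave alone: white stick standing upright, 26 mm across, 100 high; the point is its centre

How it is judged:
By the outcome, as a careful person would: the job done as asked, in the order asked, and still so for the second after the job is handed in, with the robot touching nothing.
It also fails if it takes over 72 s, if anything falls off the work surface, if the arm or the gripper's body presses on something with over 40 N, if the wrist force passes 120 N, or if a joint passes its speed limit or range.

## Working session

There is one attempt and no reset: what is moved stays moved. The work goes in short steps, each a Python script; the robot and the scene stay as the last script left them, time stands still between calls to the robot, and variables do not carry over. Pictures are saved under pics/ and viewed, at most 10 in all, crops included, and the job is handed in when it is done.

```bash
mkdir -p pics; python3 - <<'E'
from plant import ctrl
import cv2,numpy as np,pickle
d={}
for n in("scene","top","wrist"):
    d[n]=ctrl.camera(n); cv2.imwrite(f"pics/{n}0.png",d[n]["pixels"][:,:,::-1])
    print(n,d[n]["k1"],d[n]["mtx"].tolist())
    if n!="wrist": print((-d[n]["R"].T@d[n]["t"]), d[n]["R"].tolist())
    else: print(d[n]["T_tool_cam"].tolist())
pickle.dump(d,open("d0.pkl","wb"))
print(ctrl.read_tcp_rot(),ctrl.read_time_s(),ctrl.read_contact_force(),ctrl.read_torque())
a=d["scene"]["pixels"];b=d["top"]["pixels"]
E
```

```text
scene 0.01148518198957679 [[455.414381407856, 0.0, 259.60700025641387], [0.0, 455.414381407856, 188.65212895797083], [0.0, 0.0, 1.0]]
[ 1.20170305 -0.67941893  0.94846578] [[0.6862848272695175, 0.727054444666699, -0.0201238751249878], [0.4529034174232239, -0.44882892645219546, -0.770344785966735], [-0.5691147778313377, 0.519561766559249, -0.6373099249061003]]
top -0.03447035058347018 [[497.11499147453213, 0.0, 263.60350506509405], [0.0, 497.11499147453213, 189.92916026265536], [0.0, 0.0, 1.0]]
[0.21446574 0.00417366 1.3674573 ] [[0.015963936759242084, -0.9997653712190112, 0.014640875467656656], [-0.9813258902009857, -0.018473350588873602, -0.19146339738775997], [0.19168894058966898, -0.011310960584012101, -0.9813905503041475]]
wrist -0.06980151185659517 [[290.49962340780263, 0.0, 256.2172932413745], [0.0, 290.49962340780263, 195.64926768224225], [0.0, 0.0, 1.0]]
[[-0.00025282897304261737, -0.9546484072326674, -0.29773537687960555, 0.07651758567472523], [0.9999999528231418, -0.0002933013731302598, 9.12579750104438e-05, -0.0004954425973641152], [-0.00017444547535921785, -0.2977353397607259, 0.9546484363504399, -0.1429402109739627], [0.0, 0.0, 0.0, 1.0]]
[-1.79918310e+02 -7.85710456e-03  1.54745466e+02] 0.15 [-0.12026056  0.87778283 -0.4227017 ] [-0.0483023  -0.04609758 -0.04905037]
```

View pics/scene0.png

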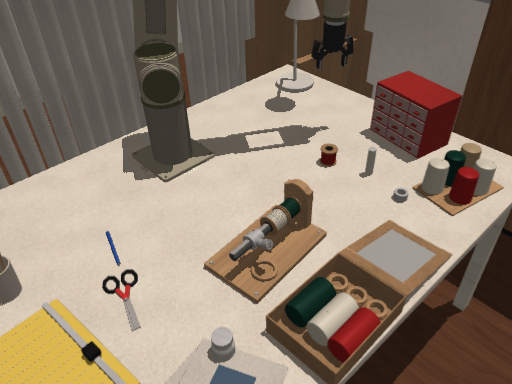

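View pics/top0.png

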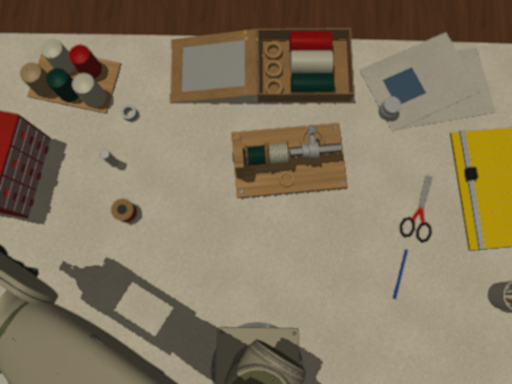

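The overview shows the rack with its post at the left in the top view (base corners about (233,129), (340,123), (347,186), (238,197)). The collar is near (312,148) with its knob at (312,132), on the far (+x) side. Next I'll estimate its position, check reachability and take close wrist views.

```bash
cat > h.py <<'E'
import numpy as np,cv2,pickle
from scipy.spatial.transform import Rotation as Ro
def mat(rpy): return Ro.from_euler('xyz',rpy,degrees=True).as_matrix()
def rpy(R): return Ro.from_matrix(R).as_euler('xyz',degrees=True)
def cam_pose(c,pos=None,rot=None):  # -> centre, R cam->world
    if "T_tool_cam" in c:
        T=c["T_tool_cam"]; Rt=mat(rot); return Rt@T[:3,3]+pos, Rt@T[:3,:3]
    return -c["R"].T@c["t"], c["R"].T
def ray(c,uv,pos=None,rot=None):
    m=c["mtx"]; d=np.array([(uv[0]-m[0,2])/m[0,0],(uv[1]-m[1,2])/m[1,1]]); s=d.copy()
    for _ in range(20): s=d/(1+c["k1"]*(s@s))
    o,R=cam_pose(c,pos,rot); v=R@np.array([s[0],s[1],1]); return o,v/np.linalg.norm(v)
def project(c,X,pos=None,rot=None):
    o,R=cam_pose(c,pos,rot); p=R.T@(np.asarray(X)-o); s=p[:2]/p[2]; s=s*(1+c["k1"]*(s@s))
    return s*c["mtx"][0,0]+c["mtx"][:2,2]
def on_z(c,uv,z,pos=None,rot=None):
    o,v=ray(c,uv,pos,rot); return o+v*(z-o[2])/v[2]
def tri(rays):
    A=sum(np.eye(3)-np.outer(v,v) for o,v in rays); b=sum((np.eye(3)-np.outer(v,v))@o for o,v in rays)
    return np.linalg.solve(A,b)
def tool(zdir,ydir):  # orientation with tool z=zdir, closing axis ydir
    z=zdir/np.linalg.norm(zdir); y=ydir-z*(ydir@z); y/=np.linalg.norm(y)
    return rpy(np.c_[np.cross(y,z),y,z])
E
python3 - <<'E'
from h import *
from plant import ctrl
d=pickle.load(open("d0.pkl","rb")); t=d["top"]
C=[on_z(t,p,.018) for p in((233,129),(340,123),(347,186),(238,197))]
print(np.round(C,4)); ce=np.mean(C,0); 
for p in((312,148),(340,149),(290,152)): print(on_z(t,p,.092+.0))
k=on_z(t,(312,132),.107); print("knob",k)
ps,rs=ctrl.read_eef_pos(),ctrl.read_tcp_rot()
for tilt in (-60,-40,-20,0,20,40,60,75):   # tilt>0: tool comes from +x side
  a=np.radians(tilt); z=np.array([-np.sin(a),0,-np.cos(a)])
  print(tilt,[None if (q:=ctrl.ik(k+np.array([0,0,.02*0])-0*z,tool(z,np.array([0,s,0])))) is None else np.round(q) for s in(1,-1)])
E
```

```text
[[ 0.6523  0.0781  0.018 ]
 [ 0.6766 -0.2261  0.018 ]
 [ 0.4935 -0.243   0.018 ]
 [ 0.4569  0.0589  0.018 ]]
[ 0.57979279 -0.13761     0.092     ]
[ 0.5785916  -0.21241937  0.092     ]
[ 0.56757055 -0.07901333  0.092     ]
knob [ 0.61945324 -0.13609049  0.107     ]
-60 [None, array([-33., -10., 139.,  97.,  28., -26.])]
-40 [array([ -27.,  -11.,  126.,   33.,   32., -140.]), array([-27., -11., 126.,  33.,  32.,  40.])]
-20 [array([ -21.,    1.,  108.,    9.,   53., -115.]), array([-21.,   1., 108.,   9.,  53.,  65.])]
0 [array([ -17.,   18.,   87.,    0.,   76., -107.]), array([-17.,  18.,  87.,  -0.,  76.,  73.])]
20 [array([ -14.,   37.,   64.,   -5.,   99., -104.]), array([-14.,  37.,  64.,  -5.,  99.,  76.])]
40 [array([ -12.,   60.,   36.,  -10.,  123., -105.]), array([-12.,  60.,  36., -10., 123.,  75.])]
60 [None, None]
75 [None, None]
```

```bash
cat > look.py <<'E'
from h import *
from plant import ctrl
T=pickle.load(open("d0.pkl","rb"))["wrist"]["T_tool_cam"]
def camtool(eye,target,right):
    z=np.asarray(target)-eye; z=z/np.linalg.norm(z); x=right-z*(right@z); x/=np.linalg.norm(x)
    M=np.eye(4); M[:3,:3]=np.c_[x,np.cross(z,x),z]; M[:3,3]=eye
    W=M@np.linalg.inv(T); return W[:3,3],rpy(W[:3,:3])
def shoot(name):
    ctrl.hold(.2); p,r=ctrl.read_eef_pos(),ctrl.read_tcp_rot(); c=ctrl.camera("wrist")
    pickle.dump((c,p,r),open(name+".pkl","wb")); cv2.imwrite(f"pics/{name}.png",c["pixels"][:,:,::-1])
E
python3 - <<'E'
from look import *
tgt=np.array([.585,-.15,.092])
# end-on view, then top view
views={"end":(np.array([.6,-.42,.25]),np.array([.58,-.2,.09]),[np.array([1.,0,0]),np.array([-1.,0,0])]),
"top1":(np.array([.6,-.12,.36]),np.array([.59,-.12,.09]),[np.array([0,1.,0]),np.array([0,-1.,0]),np.array([-1.,0,0]),np.array([1.,0,0])])}
for n,(e,t,rs) in views.items():
    for r in rs:
        P,O=camtool(e,t,r); q=ctrl.ik(P,O); print(n,r,np.round(P,3),None if q is None else np.round(q))
        if q is not None:
            ctrl.goto(P,O); shoot(n); break
print(ctrl.read_time_s())
E
```

```text
end [1. 0. 0.] [ 0.589 -0.309  0.132] [-50.  77.  22.  51. 135. -33.]
top1 [0. 1. 0.] [ 0.625 -0.12   0.2  ] [ -13.   33.   59.   -4.  107. -104.]
5.0583
```

```bash
python3 -c "
import cv2
a=cv2.imread('pics/end.png');b=cv2.imread('pics/top1.png')
cv2.imwrite('pics/end_c.png',cv2.resize(a[60:330,100:460],(800,600),interpolation=2))
cv2.imwrite('pics/top1_c.png',b)
"
```

```text
(no output)
```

View pics/end_c.png

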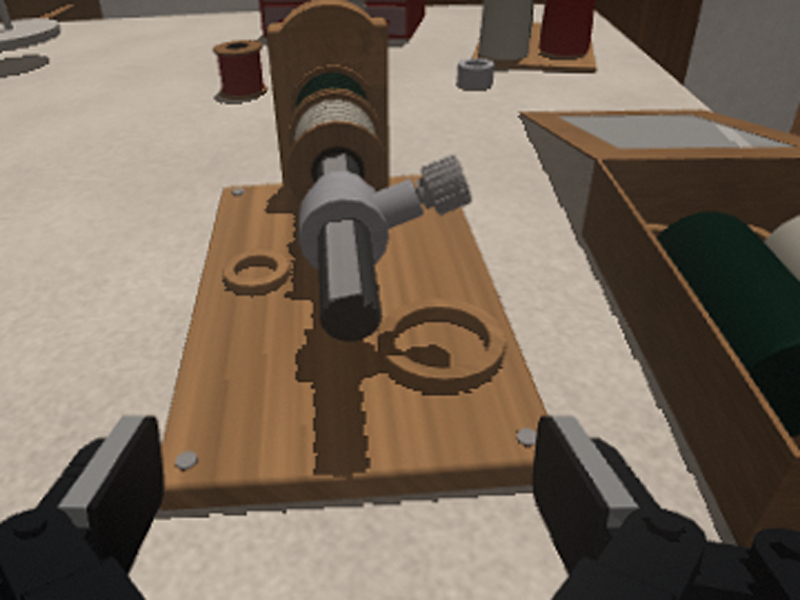

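View pics/top1_c.png

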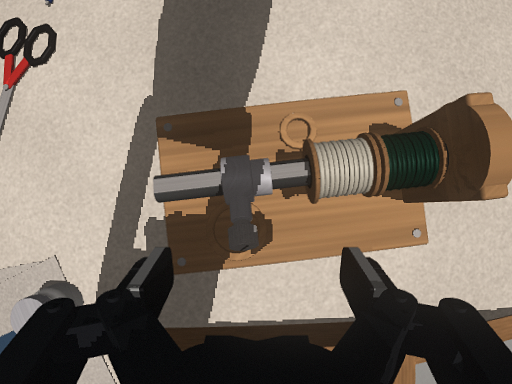

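The end view shows the bright flat between about (320,225)–(375,290) in the crop, facing near up. Collar at (345,220), knob at (445,185). The top view shows the tip at (154,188), collar 222–271, knob (242,236), last spool face about x=312. Next is a zoom for exact edges.

```bash
python3 -c "
import cv2,numpy as np
a=cv2.imread('pics/end.png');b=cv2.imread('pics/top1.png')
A=cv2.resize(a[140:220,230:316],(688,640))[:,:]
def g(im,x0,y0,s,st):
    for i in range(0,im.shape[1],st*s): cv2.putText(im,str(x0+i//s),(i,10),0,.35,(0,0,255)); cv2.line(im,(i,0),(i,im.shape[0]),(0,0,255),1) 
    for i in range(0,im.shape[0],st*s): cv2.putText(im,str(y0+i//s),(0,i+10),0,.35,(0,255,0)); cv2.line(im,(0,i),(im.shape[1],i),(0,180,0),1)
    return im
A=g(cv2.resize(a[140:215,230:325],(760,600),interpolation=0),230,140,8,10)
A=cv2.convertScaleAbs(A,alpha=1.6)
B=g(cv2.resize(b[100:280,145:345],(800,720),interpolation=0)[:600],145,100,4,10)
cv2.imwrite('pics/za.png',A);cv2.imwrite('pics/zb.png',cv2.convertScaleAbs(B,alpha=1.4))
"
```

```text
(no output)
```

View pics/za.png

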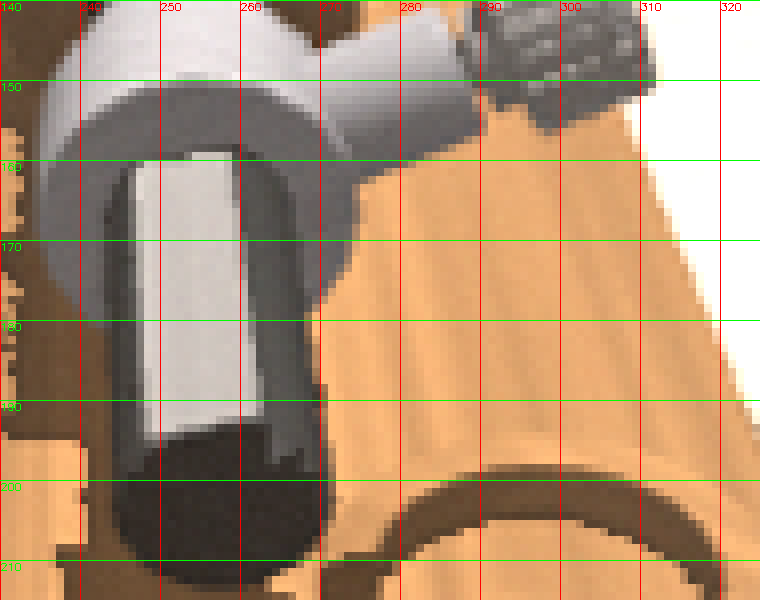

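View pics/zb.png

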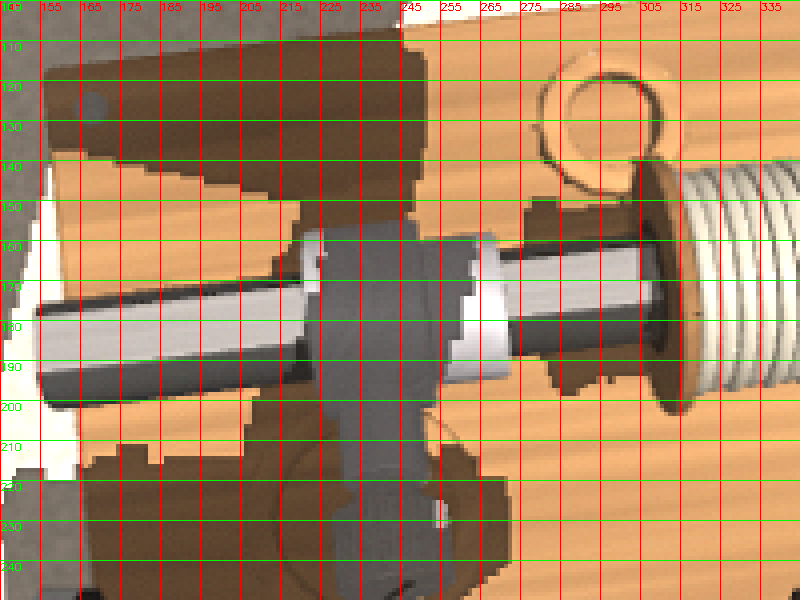

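Zooms: in the end view the flat's front corners are about (248.3,194.7) and (262.8,191.8), with the disc bottom at (257,213.5). In the top view the flat's tip corners are about (154.2,178.5) and (155.3,193). The collar ends at x≈220 and 271.5 (spool side), and the spool face is near x≈309 at the axis.

```bash
python3 - <<'E'
from h import *
e=pickle.load(open("end.pkl","rb")); t=pickle.load(open("top1.pkl","rb"))
rt=lambda uv:ray(t[0],uv,t[1],t[2]); re=lambda uv:ray(e[0],uv,e[1],e[2])
C=np.array([on_z(t[0],p,.018,t[1],t[2]) for p in((156,117.5),(407,91),(428,243),(175,272))]); print(np.round(C,4))
# order: (-y,-x),( +y,-x),(+y,+x),(-y,+x)
yv=(C[1]-C[0])+(C[2]-C[3]); yv/=np.linalg.norm(yv); xv=np.array([yv[1],-yv[0],0]); ce=C.mean(0)
print("centre",ce,"yaw",np.degrees(np.arctan2(-yv[0],yv[1])), "dims",np.linalg.norm(C[1]-C[0]),np.linalg.norm(C[3]-C[0]))
loc=lambda P:np.round([(P-ce)@xv,(P-ce)@yv,P[2]],4)
L=tri([re((248.3,194.7)),rt((154.2,178.5))]); R=tri([re((262.8,191.8)),rt((155.3,193))])
print("L",L,loc(L),"R",R,loc(R)); d=loc(R)-loc(L); n=np.arctan2(-d[2],d[0]); print("flat lean(+x)",n,np.hypot(d[0],d[2]),d)
m=(loc(L)+loc(R))/2; print("axis pt from flat",m[0]-.0107*np.sin(n),m[2]-.0107*np.cos(n))
# line direction of the flat edges at collar
for a,b in(((220,171.5),(154.2,178.5)),((220,186),(155.3,193)),((304,160.5),(220,171.5))):
    A,B=[on_z(t[0],p,.1027,t[1],t[2]) for p in(a,b)]; v=A-B; print("edge yaw",np.degrees(np.arctan2(-v[0],v[1])))
# silhouettes at axis height
for nm,p in(("tipmid",(155.2,189)),("colNear",(221,180)),("colSpool",(271.5,176)),("spool",(309.5,172)),("tip up",(153.7,176)),("tip lo",(156.5,201.5)),("knob",(242,237)),("col up",(235,156))):
    P=on_z(t[0],p,.092,t[1],t[2]); print(nm,np.round(P,4),loc(P))
# knob from both: end px
k=tri([re((100+446/2.222,60+186/2.222)),rt((242,236))]); print("knob",k,loc(k))
E
```

```text
[[ 0.4915 -0.2411  0.018 ]
 [ 0.4582  0.0641  0.018 ]
 [ 0.6434  0.0843  0.018 ]
 [ 0.675  -0.2167  0.018 ]]
centre [ 0.56702796 -0.07733547  0.018     ] yaw 6.114426699388281 dims 0.30710807109210386 0.18509813496463912
L [ 0.57393238 -0.21263892  0.1007177 ] [-0.0075 -0.1353  0.1007] R [ 0.5868798  -0.21086092  0.10256842] [ 0.0055 -0.1349  0.1026]
flat lean(+x) -0.1451263221734036 0.013138112497615477 [0.013  0.0004 0.0019]
axis pt from flat 0.0005474064485054316 0.09106248219443651
edge yaw 5.708308090040459
edge yaw 5.8881096112784945
edge yaw 7.310147074641178
tipmid [ 0.5823 -0.2147  0.092 ] [ 0.0006 -0.1382  0.092 ]
colNear [ 0.5743 -0.1536  0.092 ] [-0.0009 -0.0766  0.092 ]
colSpool [ 0.5708 -0.1072  0.092 ] [ 0.0006 -0.0301  0.092 ]
spool [ 0.5672 -0.0721  0.092 ] [0.0007 0.0052 0.092 ]
tip up [ 0.5702 -0.2163  0.092 ] [-0.0116 -0.1385  0.092 ]
tip lo [ 0.5939 -0.2134  0.092 ] [ 0.0122 -0.1381  0.092 ]
knob [ 0.6265 -0.1344  0.092 ] [ 0.0531 -0.0631  0.092 ]
col up [ 0.5521 -0.1407  0.092 ] [-0.0216 -0.0614  0.092 ]
knob [ 0.62434919 -0.13351124  0.11097831] [ 0.051 -0.062  0.111]
```

```bash
cat > rk.py <<'E'
from look import *
yaw=np.radians(6.0); yv=np.array([-np.sin(yaw),np.cos(yaw),0]); xv=np.array([np.cos(yaw),np.sin(yaw),0]); zv=np.array([0,0,1.])
ce=np.array([.56703,-.07734,0]); ax0,az0=.0006,.0917
def rad(a): return np.sin(a)*xv+np.cos(a)*zv          # screw direction at lean a
def pose(a,tilt,y,r=.055,yd=1,spin=0):                      # grasp point at lean a, radius r; tool axis lean tilt
    z=-rad(tilt); g=ce+ax0*xv+az0*zv+y*yv+r*rad(a)
    O=mat(tool(z,yd*yv))@Ro.from_euler('z',spin).as_matrix()
    return g+.019*z, rpy(O)
def F(n=4):
    f=[];m=[]
    for _ in range(n): f.append(ctrl.read_contact_force()); m.append(ctrl.read_torque()); ctrl.hold(.02)
    return np.mean(f,0),np.mean(m,0)
E
python3 - <<'E'
from rk import *
for yd in(1,-1):
  for s,y in((.7,-.062),(.8,-.062),(.9,-.062)):
    out=[]
    for u in np.linspace(0,1.5,6):
      q=ctrl.ik(*pose(1.21-u,s-u,y+.036*(u>0),yd=yd)); out.append(None if q is None else np.round(q).astype(int).tolist())
    print(yd,s,out)
for sp in np.linspace(0,2.8,5): print(sp,[None if (q:=ctrl.ik(*pose(-.145,-.145,-.026,spin=sp))) is None else np.round(q).astype(int).tolist()])
E
```

```text
1 0.7 [[-11, 58, 40, -12, 120, -109], [-10, 37, 65, -6, 101, -106], [-13, 18, 85, -2, 82, -109], [-17, 1, 104, 5, 64, -115], [-23, -14, 121, 18, 48, -129], None]
1 0.8 [[-10, 65, 32, -15, 127, -111], [-10, 42, 58, -8, 107, -106], [-12, 24, 79, -4, 88, -108], [-16, 6, 98, 2, 70, -113], [-22, -10, 116, 13, 54, -123], [-29, -23, 133, 35, 41, -146]]
1 0.9 [[-10, 73, 22, -18, 135, -113], [-9, 48, 52, -9, 113, -106], [-11, 29, 73, -5, 95, -107], [-15, 11, 93, 0, 76, -111], [-20, -6, 111, 9, 59, -119], [-27, -20, 129, 26, 45, -137]]
-1 0.7 [[-11, 58, 40, -12, 120, 71], [-10, 37, 65, -6, 101, 74], [-13, 18, 85, -2, 82, 71], [-17, 1, 104, 5, 64, 65], [-23, -14, 121, 18, 48, 51], [-32, -25, 138, 46, 38, 23]]
-1 0.8 [[-10, 65, 32, -15, 127, 69], [-10, 42, 58, -8, 107, 74], [-12, 24, 79, -4, 88, 72], [-16, 6, 98, 2, 70, 67], [-22, -10, 116, 13, 54, 57], [-29, -23, 133, 35, 41, 34]]
-1 0.9 [[-10, 73, 22, -18, 135, 67], [-9, 48, 52, -9, 113, 74], [-11, 29, 73, -5, 95, 73], [-15, 11, 93, 0, 76, 69], [-20, -6, 111, 9, 59, 61], [-27, -20, 129, 26, 45, 43]]
0.0 [[-18, 0, 104, 4, 68, -115]]
0.7 [[-18, 0, 104, 4, 68, -75]]
1.4 [[-18, 0, 104, 4, 68, -35]]
2.0999999999999996 [[-18, 0, 104, 4, 68, 6]]
2.8 [[-18, 0, 104, 4, 68, 46]]
```

```bash
python3 - <<'E'
from rk import *
a,t,y=1.21,.8,-.062
ctrl.gripper_to(.045,30)
P,O=pose(a,t,y); z=mat(O)[:,2]
ctrl.goto(P-.09*z,O); f0=F()
ctrl.line_to(P,v=.08); print("approach",F()[0]-f0[0])
ctrl.gripper_to(0.0,30); f1=F()
print("grip",ctrl.read_width(),ctrl.read_grip_force(),f1[0]-f0[0],f1[1]-f0[1],ctrl.read_time_s())
s=0; 
while s<.05:
    s+=.003 if s<.024 else .001
    ctrl.line_to(P+s*yv,v=.03); f=F(2)[0]-f0[0]
    print(round(s,4),np.round([f@xv,f@yv,f[2]],1),round((ctrl.read_eef_pos()-P)@yv,4))
    if -f@yv>14: break
print(ctrl.read_time_s(),ctrl.read_width()); np.save("s.npy",[s,*f0[0]]); shoot("slid")
E
```

```text
Traceback (most recent call last):
plant.PlanningError: the arm cannot take that pose within its joint ranges
```

```bash
cat > slide.py <<'E'
from rk import *
a,t,y=1.21,.8,-.062
P,O=pose(a,t,y); z=mat(O)[:,2]
for off in(.08*zv,.06*zv,.05*zv-.03*z, .05*zv+.02*z,.06*zv-.04*xv):
    if ctrl.ik(P+off,O) is not None: break
print(off)
ctrl.goto(P+off,O); f0=F()
ctrl.line_to(P,v=.08); print("approach",F()[0]-f0[0])
ctrl.gripper_to(0.0,30); f1=F()
print("grip",ctrl.read_width(),ctrl.read_grip_force(),f1[0]-f0[0],f1[1]-f0[1],ctrl.read_time_s())
s=0; 
while s<.05:
    s+=.003 if s<.024 else .001
    ctrl.line_to(P+s*yv,v=.03); f=F(2)[0]-f0[0]
    print(round(s,4),np.round([f@xv,f@yv,f[2]],1),round((ctrl.read_eef_pos()-P)@yv,4))
    if -f@yv>14: break
print(ctrl.read_time_s(),ctrl.read_width()); np.save("s.npy",[s,*f0[0]]); shoot("slid")
E
python3 slide.py
```

```text
[0.   0.   0.08]
approach [-0.13138067  0.12336399 -0.32194277]
grip 0.02302957225111556 29.38916176557541 [3.93027083 1.71507273 1.98884405] [ 0.09404291 -0.08521233 -0.07950151] 7.8583
0.003 [ 5.6 -0.8  3.2] 0.0027
0.006 [ 5.4 -0.   2.6] 0.0057
0.009 [ 5.1 -1.6  3. ] 0.0087
0.012 [ 5.7 -1.3  3. ] 0.0116
0.015 [ 5.4 -1.   2.9] 0.0146
0.018 [ 4.6 -0.7  3. ] 0.0176
0.021 [ 5.  -1.3  3. ] 0.0207
0.024 [ 4.7 -1.4  2.5] 0.0237
0.027 [ 4.9 -0.9  3.1] 0.0267
0.028 [ 4.9 -2.9  2.8] 0.0274
0.029 [ 5.6 -3.1  3.1] 0.0283
0.03 [ 4.8 -3.4  3.2] 0.0292
0.031 [ 5.9 -2.9  2.8] 0.0302
0.032 [ 4.8 -3.4  2.8] 0.0312
0.033 [ 5.2 -2.9  3.1] 0.0322
0.034 [ 4.3 -3.   3.5] 0.0333
0.035 [ 5.4 -3.5  2.9] 0.0342
0.036 [ 4.8 -3.2  2.5] 0.0352
0.037 [ 4.9 -3.   3. ] 0.0362
0.038 [ 4.5 -3.6  2.9] 0.0372
0.039 [ 4.9 -6.7  3. ] 0.0375
0.04 [  6.3 -10.6   2.4] 0.0377
0.041 [  6.1 -13.4   2.4] 0.0381
0.042 [  6.1 -16.8   2.5] 0.0383
14.6583 0.02303519787126261
```

```bash
cat > turn.py <<'E'
from rk import *
s,*f0=np.load("s.npy"); f0=np.array(f0); s=.0397; y=-.062+s; a0,t0=1.21,.8
c=ce+ax0*xv+az0*zv; rec=[]
def lean(): 
    p=ctrl.read_eef_pos(); r=mat(ctrl.read_tcp_rot()); g=p-.019*r[:,2]-c; return np.arctan2(g@xv,g@zv),np.hypot(g@xv,g@zv)
P,O=pose(a0,t0,y); ctrl.line_to(P,O,v=.03)
u=0
while a0-u>-.34:
    u+=.1 if a0-u>.45 else .025
    ctrl.line_to(*pose(a0-u,t0-u,y),v=.06); f=F(3)[0]-f0; l,r=lean()
    d=-(np.cos(l)*xv-np.sin(l)*zv); rec.append((a0-u,l,-f@d))
    print(np.round([a0-u,l,r*1e3,-f@d,f@rad(l),f@yv],3))
    if a0-u<.3 and len(rec)>6:
        base=min(x[2] for x in rec[-6:]); 
        if -f@d-base>2.2 and a0-u<.0: break
np.save("u.npy",[u,y]); print(ctrl.read_time_s(),ctrl.read_width())
E
python3 turn.py
```

```text
[ 1.11   1.109 54.181  2.228 -0.907 -7.482]
[ 1.01   1.017 52.372  3.814 -8.055 -7.757]
[ 0.91   0.912 51.7    3.76  -9.915 -7.904]
[  0.81    0.809  49.482   4.531 -15.347  -8.787]
[  0.71    0.699  50.227   4.636 -14.45   -8.544]
[  0.61    0.587  49.089   4.418 -16.885  -9.138]
[  0.51    0.476  48.998   4.236 -17.911 -10.195]
[  0.41    0.367  49.444   3.81  -17.365 -10.542]
[  0.385   0.345  49.422   3.918 -16.895 -11.136]
[  0.36    0.318  49.404   4.051 -17.102 -10.986]
[  0.335   0.291  49.426   3.565 -18.171 -11.084]
[  0.31    0.264  49.426   3.97  -18.294 -11.723]
[  0.285   0.236  49.455   3.712 -19.27  -11.781]
[  0.26    0.209  49.513   3.283 -18.307 -11.507]
[  0.235   0.182  49.756   3.058 -17.958 -12.824]
[  0.21    0.156  49.923   2.293 -17.306 -11.611]
[  0.185   0.128  49.904   2.988 -18.219 -12.099]
[  0.16    0.101  49.934   3.209 -18.897 -12.895]
[  0.135   0.073  49.935   2.702 -19.173 -12.827]
[ 1.1000e-01  4.7000e-02  4.9969e+01  3.4890e+00 -1.9927e+01 -1.2988e+01]
[ 8.5000e-02  1.9000e-02  4.9922e+01  2.6260e+00 -2.0316e+01 -1.3898e+01]
[ 6.0000e-02 -8.0000
[... 520 characters left out ...]
.148   1.009 -22.05  -15.613]
[ -0.165  -0.239  51.16    1.47  -22.939 -16.02 ]
[ -0.19   -0.265  51.23    2.089 -24.211 -16.451]
[ -0.215  -0.292  51.268   1.182 -25.    -16.722]
[ -0.24   -0.314  51.524   1.557 -23.878 -15.017]
[ -0.265  -0.329  52.098   1.641 -21.26  -15.42 ]
[ -0.29   -0.357  52.141   0.478 -21.907 -14.855]
[ -0.315  -0.382  52.221   0.721 -22.51  -15.005]
[ -0.34   -0.409  52.252   0.864 -23.687 -14.79 ]Traceback (most recent call last):
  File "turn.py", line 10, in <module>
    ctrl.line_to(*pose(a0-u,t0-u,y),v=.06); f=F(3)[0]-f0; l,r=lean()
    ~~~~~~~~~~~~^^^^^^^^^^^^^^^^^^^^^^^^^^
plant.PlanningError: the arm cannot follow that straight line within its joint ranges
```

```bash
python3 - <<'E'
from rk import *
print(ctrl.read_time_s(),ctrl.read_width(),ctrl.read_grip_force(),ctrl.read_eef_pos(),ctrl.read_tcp_rot(),pose(-.34,.8-1.55,-.0223))
shoot("turned"); s=ctrl.camera("scene")["pixels"][:,:,::-1]; pickle.dump(ctrl.camera("scene"),open("sc1.pkl","wb"))
a=cv2.resize(s[150:300,190:340],(400,400),interpolation=2); b=cv2.resize(cv2.imread("pics/turned.png"),(400,300))
t=ctrl.camera("top")["pixels"][:,:,::-1]; t=cv2.resize(t[110:210,220:360],(400,286))
im=np.zeros((600,800,3),np.uint8); im[:400,:400]=a; im[:300,400:]=b; im[300:586,400:]=t; cv2.imwrite("pics/m1.png",im)
E
```

```text
26.7083 0.022404079223776577 33.85416805744171 [ 0.56224434 -0.10159809  0.12567691] [-179.9411371    42.67979638 -174.15247477] (array([ 0.56459657, -0.1000186 ,  0.12964942]), array([-180.        ,   42.97183463, -174.        ]))
```

View pics/m1.png

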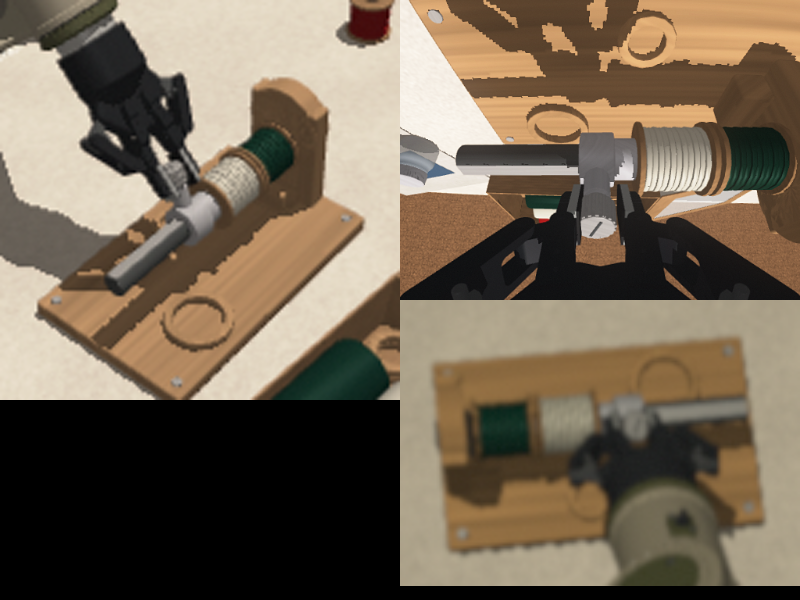

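The collar followed and sits against the spool, and the knob is still held. The screw now leans past the flat towards -x. I'll come back to square, relax the radial and axial preload, release, and check visually.

```bash
cat > back.py <<'E'
from rk import *
s,*f0=np.load("s.npy"); f0=np.array(f0); y=-.0223-.0015; a0,t0=1.21,.8
c=ce+ax0*xv+az0*zv
def lean(): 
    p=ctrl.read_eef_pos(); r=mat(ctrl.read_tcp_rot()); g=p-.019*r[:,2]-c; return np.arctan2(g@xv,g@zv),np.hypot(g@xv,g@zv)
a=-.34
while 1:
    a+=.03
    ctrl.line_to(*pose(a,a+t0-a0,y,r=.052),v=.06); f=F(3)[0]-f0; l,r=lean()
    d=-(np.cos(l)*xv-np.sin(l)*zv)
    print(np.round([a,l,r*1e3,-f@d,f@rad(l),f@yv],3))
    if l>-.155: break
E
python3 back.py; python3 - <<'E'
from rk import *
p0=ctrl.read_eef_pos(); print(F(),ctrl.read_width())
ctrl.gripper_to(.04); p1=ctrl.read_eef_pos(); print("spring",p1-p0,F(),ctrl.read_time_s())
z=mat(ctrl.read_tcp_rot())[:,2]; ctrl.line_to(p1-.07*z,v=.15)
P,O=camtool(np.array([.6,-.42,.25]),np.array([.58,-.17,.11]),np.array([1.,0,0])); ctrl.goto(P,O); shoot("end2"); print(ctrl.read_time_s())
def g(im,x0,y0,s,st):
    for i in range(0,im.shape[1],st*s): cv2.putText(im,str(x0+i//s),(i,10),0,.35,(0,0,255)); cv2.line(im,(i,0),(i,im.shape[0]),(0,0,255),1) 
    for i in range(0,im.shape[0],st*s): cv2.putText(im,str(y0+i//s),(0,i+10),0,.35,(0,255,0)); cv2.line(im,(0,i),(im.shape[1],i),(0,180,0),1)
    return im
im=cv2.imread("pics/end2.png"); q=project(pickle.load(open("end2.pkl","rb"))[0],[.575,-.13,.11],*pickle.load(open("end2.pkl","rb"))[1:]).astype(int); print(q)
x0,y0=(q[0]-50)//10*10,(q[1]-45)//10*10
cv2.imwrite("pics/z2.png",g(cv2.resize(cv2.convertScaleAbs(im[y0:y0+85,x0:x0+100],alpha=1.4),(700,595),interpolation=0),x0,y0,7,10))
E
```

```text
[-0.31  -0.334 51.074 -0.731 -6.613 -8.046]
[-0.28  -0.305 51.027 -1.348 -5.699 -8.768]
[-0.25  -0.274 51.011 -0.905 -6.038 -8.603]
[-0.22  -0.245 50.954 -1.895 -4.844 -8.952]
[-0.19  -0.215 50.943 -2.548 -4.302 -8.393]
[-0.16  -0.186 50.886 -2.96  -3.217 -8.253]
[-0.13  -0.156 50.92  -3.422 -2.716 -8.97 ]
[-0.1   -0.126 50.908 -4.036 -2.001 -8.377]
(array([-1.92264239, -8.44819255, -2.08260137]), array([-1.25124885,  0.72800955, -0.57831396])) 0.023035354838261152
spring [0.0008817  0.00155313 0.00101886] (array([-0.33721338,  0.08231431,  0.06536439]), array([-0.02903956,  0.2496303 , -0.01109744])) 29.95
32.875
[253 178]
```

View pics/z2.png

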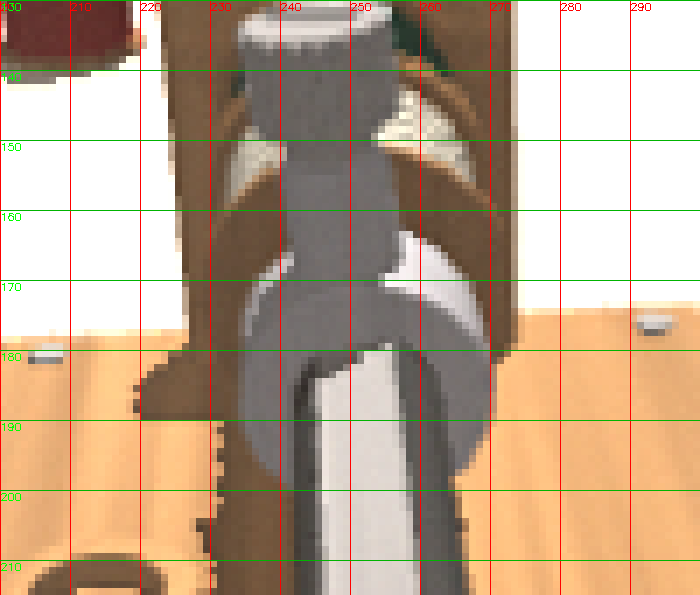

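The view shows the knob's silhouette centre at about (245.5,141), the boss centre at (249,158), and the ring edges at 234–270 (mid 252). The flat's sides lie at about 246–258. I'll convert these into the screw's lean.

```bash
python3 - <<'E'
from rk import *
e=pickle.load(open("end2.pkl","rb"))
def onp(uv,y):
    o,v=ray(e[0],uv,e[1],e[2]); P=o+v*((ce+y*yv-o)@yv)/(v@yv); return np.round([(P-ce)@xv,P[2]],4)
for n,p,y in(("knob",(245.5,141.5),-.0237),("boss",(249.1,158),-.0237),("ringL",(234,181),-.0367),("ringR",(270.3,181),-.0367),("ringmid",(252.2,183),-.0367),("flatmid@200",(252,200),-.075),("flatL@210",(246,212),-.09),("flatR",(258.8,212),-.09)):
    q=onp(p,y); print(n,q,"lean",np.arctan2(q[0]-ax0,q[1]-.092))
E
```

```text
knob [-0.0046  0.1435] lean -0.10062982097640973
boss [-0.0014  0.1231] lean -0.0642202492002104
ringL [-0.0204  0.1003] lean -1.194401768614722
ringR [0.0223 0.098 ] lean 1.301038253832767
ringmid [0.0008 0.0965] lean 0.04441521524691082
flatmid@200 [-0.0006  0.0955] lean -0.3302973548292534
flatL@210 [-0.0075  0.0902] lean -1.789465272668838
flatR [0.0057 0.0894] lean 2.0422562768558046
```

```bash
cat > feel.py <<'E'
from rk import *
c=ce+ax0*xv+az0*zv
def lean(): 
    p=ctrl.read_eef_pos(); r=mat(ctrl.read_tcp_rot()); g=p-.019*r[:,2]-c; return np.arctan2(g@xv,g@zv),np.hypot(g@xv,g@zv),g@yv
a=-.115; y=-.0232; R=.053
ctrl.goto(*pose(a,a,y,r=R+.06)); f0,m0=F(5); np.save("f0.npy",[f0,m0])
ctrl.line_to(*pose(a,a,y,r=R),v=.1); print("approach",F()[0]-f0)
ctrl.gripper_to(0,35); f=F()[0]-f0; print("grip",ctrl.read_width(),np.round([f@xv,f@yv,f[2]],2),lean(),ctrl.read_time_s())
y+= (5+f@yv)/3300; l=lean()[0]
for a in list(np.array([.05,.1,.12]))[:0]+[l+.08,l+.12]+[l+.12-.025*i for i in range(1,16)]:
    ctrl.line_to(*pose(a,a,y,r=R),v=.06); f=F(4)[0]-f0; L,r,yy=lean()
    d=-(np.cos(L)*xv-np.sin(L)*zv); print(np.round([a,L,r*1e3,-f@d,f@rad(L),f@yv],3))
print(ctrl.read_time_s(),y,yy)
E
python3 feel.py
```

```text
approach [ 0.66269331 -0.22701156  0.18934622]
grip 0.022880114579565878 [-1.01 -7.28  1.82] (np.float64(-0.09797006224985753), np.float64(0.0545643489973176), np.float64(-0.025081047722629382)) 35.7667
[-1.8000e-02 -2.1000e-02  5.2969e+01 -3.0380e+00 -1.5470e+00 -5.9230e+00]
[ 2.2000e-02  1.1000e-02  5.2989e+01 -3.6610e+00 -1.0450e+00 -5.6680e+00]
[-3.0000e-03 -1.3000e-02  5.2984e+01 -1.1860e+00 -3.9570e+00 -5.8060e+00]
[-2.8000e-02 -3.8000e-02  5.2999e+01 -9.6200e-01 -4.0790e+00 -5.9920e+00]
[-0.053 -0.063 52.979 -0.827 -4.097 -6.356]
[-0.078 -0.089 52.93  -1.201 -4.289 -6.745]
[-0.103 -0.114 52.935 -1.007 -5.27  -6.979]
[-0.128 -0.139 52.921 -0.599 -5.607 -6.648]
[-0.153 -0.163 52.916 -0.492 -5.782 -6.547]
[-0.178 -0.186 52.932 -0.13  -6.757 -7.131]
[-0.203 -0.211 52.948  0.286 -6.532 -6.594]
[-0.228 -0.235 52.953  0.64  -7.229 -7.168]
[-0.253 -0.26  52.992  0.45  -7.143 -6.757]
[-0.278 -0.284 53.015  0.171 -7.137 -6.745]
[-0.303 -0.308 53.059  0.376 -7.231 -6.704]
[-0.328 -0.334 53.056  0.12  -6.945 -7.449]
[-0.353 -0.359 53.055  0.282 -7.265 -6.52 ]
41.15 -0.02389136073095952 -0.024970809633572753
```

The feel is clear: the tangential force steps up by about 1.5 N from roughly -0.13 rad onward, which agrees with the visual flat lean of -0.145. I'll return there and screw down.

```bash
cat > screw.py <<'E'
from rk import *
f0,m0=np.load("f0.npy"); y=-.02389; R=.053; a=-.138
c=ce+ax0*xv+az0*zv
def lean(): 
    p=ctrl.read_eef_pos(); r=mat(ctrl.read_tcp_rot()); g=p-.019*r[:,2]-c; return np.arctan2(g@xv,g@zv),np.hypot(g@xv,g@zv),g@yv
ctrl.line_to(*pose(-.2,-.2,y,r=R),v=.05); ctrl.line_to(*pose(a,a,y,r=R),v=.03)
print("lean",lean()); ctrl.gripper_to(0,60)
sp=0; q0=ctrl.read_joint_positions()[5]; t0=ctrl.read_time_s()
while sp<2.95:
    sp+=.15 if sp<1.65 else .05
    ctrl.line_to(*pose(a,a,y,r=R-.006*sp/2/np.pi,spin=sp),v=.005 if sp<1.6 else .003)
    f,m=F(3); f=f-f0; z=mat(ctrl.read_tcp_rot())[:,2]; tq=-(m-m0)@z; L,r,yy=lean()
    print(np.round([sp,np.radians(ctrl.read_joint_positions()[5]-q0),tq,f@rad(a),f@(np.cos(a)*xv-np.sin(a)*zv),f@yv,L,ctrl.read_time_s()],3))
    if abs(tq)>.27 or np.linalg.norm(f)>35: break
np.save("sp.npy",[sp,a,y]); print(ctrl.read_width(),ctrl.read_time_s()-t0)
E
python3 screw.py
```

```text
lean (np.float64(-0.14179858814050747), np.float64(0.053046871368356216), np.float64(-0.025146142878646346))
[ 0.15   0.15  -0.076 -1.86  -2.11  -6.669 -0.146 42.267]
[ 3.0000e-01  3.0000e-01 -3.3000e-02 -1.5390e+00 -2.5160e+00 -5.9890e+00
 -1.4600e-01  4.2617e+01]
[ 0.45   0.45  -0.05  -1.097 -3.105 -5.629 -0.144 42.967]
[ 0.6    0.6   -0.047 -1.019 -2.819 -5.389 -0.144 43.317]
[ 7.5000e-01  7.5000e-01 -4.1000e-02 -9.0300e-01 -2.7580e+00 -5.1080e+00
 -1.4300e-01  4.3667e+01]
[ 9.0000e-01  8.9900e-01 -3.8000e-02  1.5100e-01 -2.2700e+00 -5.0190e+00
 -1.4100e-01  4.4017e+01]
[ 1.0500e+00  1.0470e+00 -1.4000e-02  3.2300e-01 -2.2380e+00 -4.8910e+00
 -1.4000e-01  4.4367e+01]
[ 1.2    1.195 -0.073  0.988 -2.29  -4.972 -0.137 44.717]
[ 1.3500e+00  1.3440e+00 -4.0000e-03  1.2980e+00 -2.2960e+00 -4.5930e+00
 -1.3500e-01  4.5067e+01]
[ 1.5000e+00  1.4930e+00 -4.2000e-02  1.6170e+00 -1.8920e+00 -4.3140e+00
 -1.3300e-01  4.5417e+01]
[ 1.6500e+00  1.6430e+00 -1.0000e-02  1.5530e+00 -1.4440e+00 -5.4690e+00
 -1.3000e-01  4.5767e+01]
[ 1.8000e+00  1.7920e+00 -2.6000e-02  1.5900e+00 -3.5900e-01 -5.1430e+00
 -1.2800e-01  4.6117e+01]
[ 1.8500e+00  1.8420e+00  3.0000e-03  1.2210e+00 -8.9000e-01 -5.0000e+00
 -1.2700e-01  4.6417e+01]
[ 1.9000e+00  1.8920e+00 -4.4000e-02  9.5800e-01 -8.5800e-01 -4.9130e+00
 -1.2600e-01  4.6717e+01]
[ 1.9500e+00  1.9420e+00 -4.0000e-03  9.3100e-01 -1.4700e-01 -4.6590e+00
 -1.2500e-01  4.7017e+01]
[ 2.     1.992  0.136  1.346 -0.721 -4.562 -0.126 47.317]
[ 2.05   2.041  0.553  1.629 -0.437 -5.212 -0.126 47.617]
0.022200628043096714 5.700000000000003
```

```bash
cat > fin.py <<'E'
from rk import *
f0,m0=np.load("f0.npy"); sp,a,y=np.load("sp.npy"); R=.053
def tq():
    f,m=F(5); return -(m-m0)@mat(ctrl.read_tcp_rot())[:,2],np.round(f-f0,1)
print(tq())
while sp>2.01:
    sp-=.008; ctrl.line_to(*pose(a,a,y,r=R-.006*sp/2/np.pi,spin=sp),v=.003); t=tq(); print(round(sp,3),t)
    if t[0]<.36: break
np.save("sp.npy",[sp,a,y]); print(ctrl.read_time_s())
E
python3 fin.py
```

```text
(np.float64(0.5465373808180032), array([-0.4, -5.3,  1.7]))
2.042 (np.float64(0.5048066112870132), array([-0.4, -5.3,  1.5]))
2.034 (np.float64(0.43225961113015976), array([-0.4, -5.1,  0.9]))
2.026 (np.float64(0.36887817917724247), array([ 0.4, -5.3,  1.5]))
2.018 (np.float64(0.2718677864994365), array([-0.2, -4.9,  0.8]))
49.0333
```

```bash
python3 - <<'E'
from rk import *
ctrl.gripper_to(.04); p=ctrl.read_eef_pos(); r=ctrl.read_tcp_rot(); print(F(),ctrl.read_width())
ctrl.line_to(p-.08*mat(r)[:,2],v=.12)
P,O=camtool(np.array([.6,-.42,.25]),np.array([.58,-.17,.11]),np.array([1.,0,0])); ctrl.goto(P,O); shoot("end3"); s=ctrl.camera("top")["pixels"][:,:,::-1]
e=cv2.imread("pics/end3.png"); im=np.zeros((600,800,3),np.uint8)
im[:,:500]=cv2.resize(cv2.convertScaleAbs(e[125:245,205:305],alpha=1.4),(500,600),interpolation=0); im[:300,500:]=cv2.resize(s[110:210,230:330],(300,300)); im[300:525,500:]=cv2.resize(s,(300,225))
cv2.imwrite("pics/m3.png",im); print(ctrl.read_time_s())
E
```

```text
(array([-0.35225706,  0.22688628, -0.26992234]), array([-0.0199    ,  0.07431953,  0.01728025])) 0.03962698202331566
52.2167
```

View pics/m3.png

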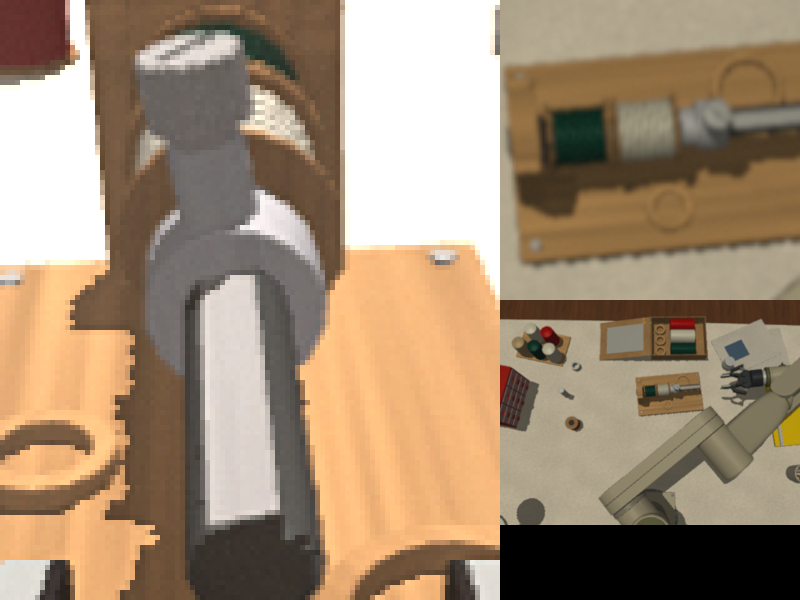

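The collar's spool-side end meets the spool flange (top crop, about x=680), and the screw, at (195,90), points along the flat's lean. The knob is down on the boss and nothing else has moved. Handing in.

```bash
python3 -c "
from plant import ctrl
print(ctrl.job_done(),ctrl.read_time_s())"
```

```text
the job is handed in; nothing more can be done
the job is handed in; nothing more can be done
```

I handed the job in at about 52 s: the collar is against the spools, the screw is square on the flat, and the knob is tight. The knob torque briefly read about 0.55 N m, above finger-tight but under the 0.6 limit, and I eased it to about 0.3 N m before letting go.

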